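# Stack the empty tote on the tote of label rolls, turned end for end

### The arm

A 6-joint arm with a two-finger parallel gripper is mounted at the origin on a cart in front of the work surface, level with it; the furniture and walls round the work are solid. World frame = base frame: x ahead of the robot, y to its left, z up, the work surface at z = 0. Lengths are in m, angles in degrees, forces in N, time in s.
With the tool pointing down it reaches from about 0.25 to 0.725 m from the base axis. Payload 9.7 kg.
Tool frame: the origin (TCP) lies midway between the tips of the shut fingers; the grasp point (between the pads) lies bot.hold_point_z behind it (bot.hold_point_z is the distance from the TCP to the grasp point, in m); z points along the fingers, y is the line along which they close (so a half turn about z gives the same grasp; the last joint's range is limited). The gripper opens to 85 mm and grips with 20 to 120 N. Pads are 22 mm wide; open, the fingers measure 114 mm over their backs; the gripper's body (76 mm by 85 mm) begins 54 mm behind the grasp point. The pads swing forward as they close: fully open they stand 13 mm farther back than shut.
Start: joints at [-65.546, 4.979, 10.078, 95.1, 0, 90], TCP at [0.228, -0.501, 0.231] pointing down, gripper open.
Joint ranges: [-179.16, 179.16], [-48.56, 103.87], [-65.8, 70.77], [-126.05, 130.52], [-82.76, 87.17], [-180, 180]. Speed limits (degrees/s): [127.2, 127.2, 147.25, 180, 180, 180].

### API

Orientations are given as [roll, pitch, yaw] about the fixed x, y, z axes, in that order (R = Rz(yaw) Ry(pitch) Rx(roll)).
In Python, from workcell import bot, camera, camera_model, ticket gives the robot as it stands.
- The arm moves only by the tool send_rows, never from a script. Its argument "targets" is text: rows parted by semicolons, each of 5 numbers parted by spaces: the shift along the tool's x, y, z in mm, then the turn about the tool's z in degrees, then the closure in counts, from 0 (fully open) to 255 (shut). A call has 1 to 20 rows; each row is the pose to reach, as a shift and turn from the pose commanded when the call began, along the tool's axes at that moment; what a row does not reach only later rows make up. A row lasts 1/8 s, in which the tool goes at most 62.5 mm and 10.7 degrees, less where a joint would pass 70% of its speed; a pose out of reach is approached as far as the arm can. A call with a gripper value outside its range is refused whole. The fingers move at their own pace and stop on an object; "newtons" is the grip in N (left out, the last holds). Time passes only in rows, so rows that repeat a pose let the fingers close. It gives the time, the measured TCP pose, the force, the opening and the grip force at its end, in the units of the state.
- bot.get_obs(): the state, without advancing time (a new reading comes with each control period).
- camera(name): name is "scene" or "top" or "wrist"; returns the picture (384x512x3 uint8, blue, green, red); there is no depth.
- camera_model(name): a dict with "K" (3x3 intrinsics, pixels), "pose" (4x4, takes a point from camera to world coordinates); the wrist camera has in their place "T_tool_cam" (4x4, takes a point from camera to tool coordinates, whose origin is the TCP and whose axes are the flange's). Camera axes: x right, y down, z forward; pixel columns grow to the right and rows downward; lengths in m; the calibration is good to about 2 mm. A picture is of the moment at which its call begins: read the wrist's pose just before it. camera_model takes no time and is no camera call.
- ticket.job_done(): hands the job in; it is judged then, once.
The state is a dict: "time": time; "q": joint angles; "qd": joint speeds; "joint_efforts": joint torques, N m; "ee_pos": TCP position; "tcp_rot": TCP orientation; "wrist_force": force on the tool from outside, world axes, zero at the start; "torque": the same for the moment, N m; "opening": finger opening in m; "grasp_force": force on a finger pad.
Only numpy, scipy, OpenCV 4.12 (cv2) and the standard library are available. Lean on these libraries where they do the work, as an engineer would, in place of code of your own. Each camera call takes 0.05 s, during which the arm holds its last target. There are 200 camera calls.

### The job

Put the empty grey tote on top of the tote that holds the two label rolls, turned end for end so that its hand notch is over the other tote's plain end: it must stand squarely on the lower tote's rim lugs, not nest down into it. Set it down gently, let go, and leave the loaded tote, the beaker and the jar where they are.

Things in the scene. Friction and masses are not known exactly. Their poses are not given: they have to be found in the camera images.
- empty_tote: Empty loose grey stack-nest tote, about 0.35 kg. Rim 200 mm (its x) by 147 mm (its y), 92 mm high; origin at the centre of its underside, z up. Walls 3.5 mm, leaning out 6 degrees (underside 176 x 96 mm); floor top at z = 4 mm. Its +x end has the hand notch, its -x end is plain and full height. Both totes start with their notch ends pointing roughly to the robot's left (world +y).
- empty_tote_web (a point): Top centre of the empty tote's grip web (x = y = 0, z = 50 mm in its frame; 42 mm below the rim): an upright cross wall, 12 mm thick along the tote's x, spanning the inside along y, reaching down to the floor. Grip it here from above; on each side of it the inside is free for 80 mm along x and 90 mm along y.
- empty_tote_feet (a point): Point on the empty tote's centre line at the height of its feet's undersides (x = y = 0, z = 8 mm in its frame). Each long side bulges outward at x = +66 and x = -22 mm; the bulges' feet, 20 mm wide along x, reach out to y = +-65 mm, 8 mm above the tote's underside.
- loaded_tote: Identical loose tote (same shape and frame), 0.7 kg with the two label rolls (67 mm across, 45 mm high) that sit fast in its two halves. A second tote put in it in the same direction nests, underside only 50 mm above this one's. Turned 180 degrees about the vertical its feet stand on the lugs: underside 76 mm above this one's, held within about 5 mm each way by the rim.
- loaded_tote_lugs (a point): Point on the loaded tote's centre line at the height of its lugs' tops (x = y = 0, z = 84 mm in its frame). The lugs are flat ledges inside each long rim, 53 to 70 mm from the centre line, 8 mm below the rim edge, around x = -66 and x = +22 mm; at x = +66 and x = -22 mm there are open channels instead.
- empty_tote_notch (a point): Middle of the lower edge of the empty tote's hand notch, at x = +97, y = 0, z = 62 mm in the tote's frame.
- loaded_tote_notch (a point): The same point on the loaded tote.
- beaker: Loose clear measuring beaker, 70 mm across, 90 mm high, a bystander to the left of the totes; origin at the centre of its underside.
- sample_jar: Loose glass jar with a brass-coloured lid, 64 mm across, 94 mm high, a bystander to the left of the totes; origin at the centre of its underside.
- boom_end (a point): Fixed obstacle: the right-hand tip of the filling machine's boom. A thin rod runs from here to the machine's stand at the left (+y, about 0.35 m away), between 0.27 and 0.38 m above the desk; keep the arm clear of it. The totes lie to the right of it.

How it is judged (in metres and radians):
At the end, for the whole second after the job is handed in: The empty tote stands level (0.05 rad) and still on the loaded tote's lugs, underside 71 to 81 mm above the other's, centred within 10 mm in x and y, notch over the plain end; the loaded tote is upright, within 40 mm of its start (z of empty_tote in the frame of loaded_tote between 0.071 and 0.081 m and x of empty_tote in the frame of loaded_tote between -0.01 and 0.01 m and y of empty_tote in the frame of loaded_tote between -0.01 and 0.01 m and x of empty_tote_notch in the frame of loaded_tote below -0.08 m and angle between each of empty_tote, loaded_tote's own z axis and vertical below 0.05 rad and distance of loaded_tote from where it was at the start of the episode below 0.04 m and linear speed of each of empty_tote, loaded_tote below 0.02 m/s); the robot touches nothing.
It fails at once if the empty tote is dropped: it comes down onto the loaded one faster than 0.45 m/s (horizontal distance between empty_tote and loaded_tote below 0.05 m and z of empty_tote in the frame of loaded_tote below 0.1 m and linear speed of empty_tote above 0.45 m/s).
It fails at once if the empty tote is pressed hard on the loaded one (over 60 N) (contact force between empty_tote and loaded_tote above 60 N).
It fails at once if the beaker is moved by more than 30 mm (distance of beaker from where it was at the start of the episode above 0.03 m).
It fails at once if the jar is moved by more than 30 mm (distance of sample_jar from where it was at the start of the episode above 0.03 m).
It also fails if it takes over 46 s, if anything falls off the work surface, if the arm or the gripper's body presses on something with over 40 N, if the wrist force passes 120 N, or if a joint passes its speed limit or range.

## Working session

There is one attempt and no reset: what is moved stays moved. The work goes in short steps, Python scripts to look and compute and a tool call to move; the robot and the scene stay as the last step left them, time stands still between calls to the robot, and variables do not carry over. Pictures are saved under pics/ and viewed, at most 10 in all, crops included, and the job is handed in when it is done.

Besides the shell and the picture viewer there is one more tool, called after "Request:" by a JSON object that holds its "fn" and its "kwargs". send_rows: Moves the arm, as the interface text tells. Its arguments: {"type":"object","properties":{"targets":{"type":"string"},"newtons":{"type":"number"}},"required":["targets"]}

```bash
mkdir -p pics
python3 - <<'E'
from workcell import bot,camera,camera_model
import cv2,numpy as np
np.set_printoptions(precision=4,suppress=True)
for n in("scene","top"):
    cv2.imwrite(f"pics/{n}0.png",camera(n)); m=camera_model(n); print(n,m["K"],m["pose"])
print(camera_model("wrist")); o=bot.get_obs(); print(o, bot.hold_point_z)
E
```

```text
scene [[480.8261   0.     256.876 ]
 [  0.     480.8261 185.2803]
 [  0.       0.       1.    ]] [[-0.6563 -0.3779  0.653  -0.3516]
 [-0.7544  0.3115 -0.5778  0.7343]
 [ 0.015  -0.8719 -0.4895  0.8948]
 [ 0.      0.      0.      1.    ]]
top [[413.1437   0.     256.2216]
 [  0.     413.1437 195.6283]
 [  0.       0.       1.    ]] [[ 0.024  -0.9913  0.1291  0.4125]
 [-0.9997 -0.0241  0.0013 -0.0873]
 [ 0.0018 -0.1291 -0.9916  1.1551]
 [ 0.      0.      0.      1.    ]]
{'K': array([[296.3011,   0.    , 257.0024],
       [  0.    , 296.3011, 194.349 ],
       [  0.    ,   0.    ,   1.    ]]), 'T_tool_cam': array([[-0.0016, -0.9648, -0.2628,  0.068 ],
       [ 1.    , -0.0014, -0.0008, -0.    ],
       [ 0.0004, -0.2628,  0.9648, -0.1429],
       [ 0.    ,  0.    ,  0.    ,  1.    ]])}
{'time': 0.1, 'q': array([-65.5452,   5.007 ,  10.0408,  95.0999,  -0.0006,  89.9985]), 'qd': array([-0.0139, -0.0183,  0.1088,  0.1794,  0.0019, -0.0313]), 'joint_efforts': array([  0.0007, -52.1561,  46.5655,   0.0161,   0.0001,  -0.    ]), 'ee_pos': array([ 0.2276, -0.5005,  0.2307]), 'tcp_rot': array([-179.9339,    0.0006,   24.4563]), 'wrist_force': array([ 0.4285,  0.0735, -0.4557]), 'torque': array([0.0307, 0.0181, 0.0239]), 'grasp_force': 0.0, 'opening': 0.08558034887311654} 0.0187
```

View pics/scene0.png

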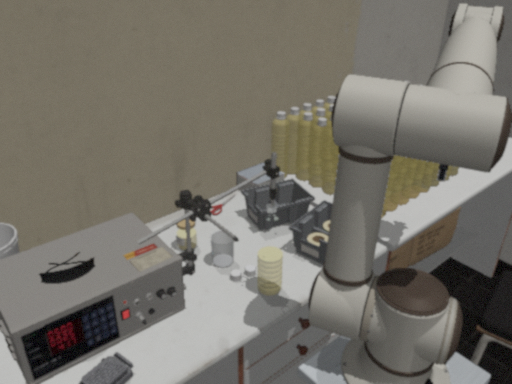

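View pics/top0.png

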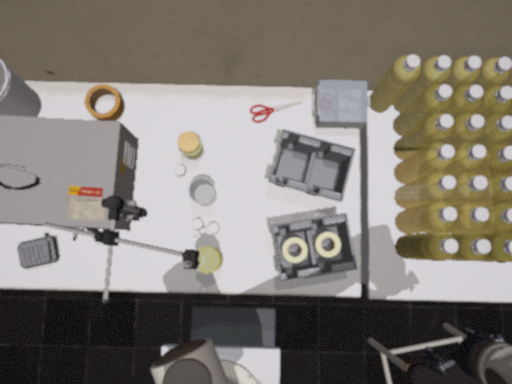

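The top view shows the empty tote around (312,165) and the loaded one, with its two cream rolls, around (313,248). The boom tip is near (190,258), the beaker near (203,190) and the jar near (190,143). I'll zoom in for the corners.

Run:
```python
import cv2
im=cv2.imread("pics/top0.png")[120:290,255:370]
im=cv2.convertScaleAbs(im,alpha=1.7,beta=10)
a=cv2.resize(im[:90],None,fx=5,fy=5,interpolation=cv2.INTER_CUBIC)
b=cv2.resize(im[85:],None,fx=5,fy=5,interpolation=cv2.INTER_CUBIC)
cv2.imwrite("pics/e.png",a);cv2.imwrite("pics/l.png",b)
```

```text
(no output)
```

View pics/e.png

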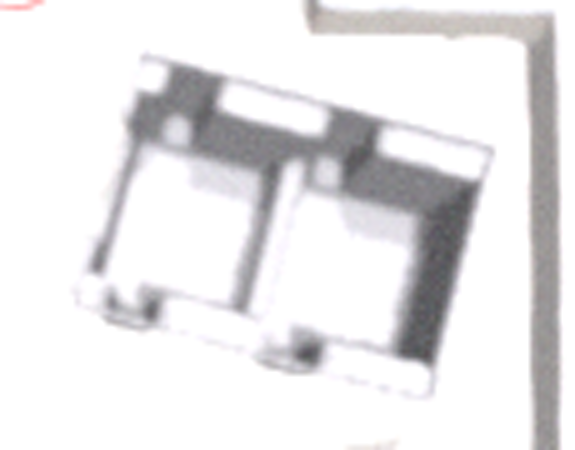

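View pics/l.png

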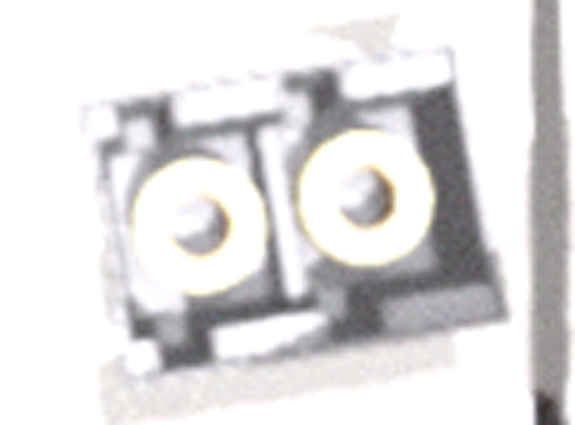

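Corner pixels in the 5x crops (TL, TR, BR, BL): empty (142,55), (493,148), (430,398), (75,297); loaded (82,103), (452,48), (508,318), (133,380). Next I cast these onto the rim plane, z = 0.092.

```bash
cat > h.py <<'E'
import numpy as np, cv2
from scipy.spatial.transform import Rotation as R
from workcell import bot,camera,camera_model
np.set_printoptions(precision=4,suppress=True)
def cast(uv,K,T,z):
    d=np.c_[np.atleast_2d(uv),np.ones(len(np.atleast_2d(uv)))]@np.linalg.inv(K).T@T[:3,:3].T
    return T[:3,3]+d*((z-T[2,3])/d[:,2])[:,None]
def wpose(o): 
    T=np.eye(4);T[:3,:3]=R.from_euler("xyz",o["tcp_rot"],degrees=True).as_matrix();T[:3,3]=o["ee_pos"]
    return T
def fit(c):  # TL,TR,BR,BL ; tote +x = left
    d=(c[0]+c[3]-c[1]-c[2])[:2]; e=(c[3]+c[2]-c[0]-c[1])[:2] # e: image down = tote +y when x left? 
    print("centre",c.mean(0),"len",np.linalg.norm(c[0]-c[1]),np.linalg.norm(c[3]-c[2]),"wid",np.linalg.norm(c[0]-c[3]),np.linalg.norm(c[1]-c[2]),
     "yaw x",np.degrees(np.arctan2(d[1],d[0])),"yaw from y",np.degrees(np.arctan2(-e[0],e[1]))%360-180)
E
python3 - <<'E'
from h import *
m=camera_model("top")
for off,c in(((255,120),[(142,55),(493,148),(430,398),(75,297)]),((255,205),[(82,103),(452,48),(508,318),(133,380)])):
    uv=(np.array(c)+.5)/5-.5+np.array(off); p=cast(uv,m["K"],m["pose"],.092);print(p);fit(p)
print(cast([(190,258)],m["K"],m["pose"],.3), cast([(203,190),(190,143)],m["K"],m["pose"],.09))
E
```

```text
[[ 0.7263 -0.1526  0.092 ]
 [ 0.6804 -0.3383  0.092 ]
 [ 0.5469 -0.3048  0.092 ]
 [ 0.5955 -0.1197  0.092 ]]
centre [ 0.6373 -0.2289  0.092 ] len 0.19129081041636126 0.19138334135719684 wid 0.13491303084214165 0.13768032075744782 yaw x 75.70265183222793 yaw from y -104.10198810767865
[[ 0.4752 -0.1257  0.092 ]
 [ 0.5082 -0.3161  0.092 ]
 [ 0.3714 -0.344   0.092 ]
 [ 0.3359 -0.1542  0.092 ]]
centre [ 0.4227 -0.235   0.092 ] len 0.19321814380655405 0.19309558019342685 wid 0.14213800568070029 0.13958772357375923 yaw x 100.2031252716092 yaw from y -78.44879034716497
[[0.3919 0.0462 0.3   ]] [[0.5626 0.053  0.09  ]
 [0.6871 0.0924 0.09  ]]
```

Request:
{"fn": "send_rows", "kwargs": {"targets": "30 -50 -15 -8 0;65 -100 -30 -16 0;100 -155 -45 -24 0;127 -206 -60 -32 0;175 -190 -70 -40 0;225 -175 -70 -48 0;275 -157 -70 -56 0;325 -140 -70 -62 0;360 -128 -70 -65.5 0;377 -123.5 -70 -65.5 0;377 -123.5 -70 -65.5 0;377 -123.5 -70 -65.5 0"}}

```text
time: 1.6
ee_pos: [0.5192, -0.2323, 0.3013]
tcp_rot: [-180.0, -0.0, 89.9]
wrist_force: [0.5, -0.3, -0.2]
opening: 0.0854
grasp_force: 0.0
```

Run:
```python
from h import *
o=bot.get_obs(); im=camera("wrist"); print(o["time"],o["ee_pos"],o["tcp_rot"],o["qd"],o["q"])
np.savez("w1.npz",T=wpose(o)@camera_model("wrist")["T_tool_cam"],im=im)
cv2.imwrite("pics/w1.png",cv2.resize(cv2.convertScaleAbs(im,alpha=1.5,beta=10),None,fx=1.5,fy=1.5,interpolation=cv2.INTER_CUBIC))
```

```text
1.6 [ 0.5192 -0.2323  0.3013] [-179.974    -0.0052   89.9407] [-0.4577 -0.8634 -0.2068 -0.0383  0.0898  0.064 ] [-24.0995  10.0208  23.5953 103.6004  -0.0059  65.9598]
```

View pics/w1.png

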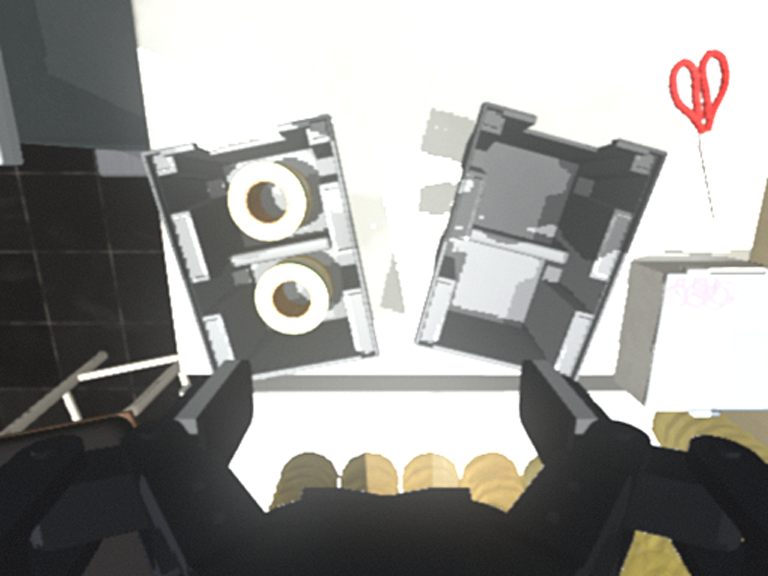

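The wrist view shows both notches at the top, i.e. world +y. In the 1.5x picture:
- **Loaded rim corners:** (145,152), (329,117), (377,353); web from (232,262) to (329,240).
- **Empty rim corners:** (484,103), (665,152), (416,343); web from (473,237) to (567,260).

A finger hides each tote's fourth corner.

Run:
```python
from h import *
f=np.load("w1.npz");K=camera_model("wrist")["K"];T=f["T"]
C=lambda c,z:cast((np.array(c)+.5)/1.5-.5,K,T,z)
D=lambda a:np.degrees(np.arctan2(a[1],a[0]))
def go(n,NL,NR,PL,PR,web):   # notch L/R, plain L/R in picture; picture right = world +x
    p=C([NL,NR,PL if PL else PR],.091)
    w=C(web,.05)
    ctr=(p[1]+p[2])/2 if PL else (p[0]+p[2])/2
    s=p[2]-(p[0] if PL else p[1])
    print(n,p[:,:2].round(4).tolist(),"ctr",ctr,"len",np.linalg.norm(s),"wid",np.linalg.norm(p[0]-p[1]),"yaw side",D(-s),"yaw end",D(p[1]-p[0])+90,"web",w.mean(0),D(w[1]-w[0])+90,np.linalg.norm(w[1]-w[0]))
go("L",(145,152),(329,117),None,(377,353),[(232,262),(329,240)])
go("E",(484,103),(665,152),(416,343),None,[(473,237),(567,260)])
im=f["im"];cr=cv2.convertScaleAbs(im[60:260,85:455],alpha=1.5,beta=10)
cv2.imwrite("pics/w1z.png",cv2.resize(cr,None,fx=2.16,fy=2.16,interpolation=cv2.INTER_CUBIC))
```

```text
L [[0.338, -0.1509], [0.4784, -0.1264], [0.5127, -0.3155]] ctr [ 0.4253 -0.2332  0.091 ] len 0.1921767349945605 wid 0.14256399721269236 yaw side 100.26047533936152 yaw end 99.89032830683611 web [ 0.4257 -0.2343  0.05  ] 102.59149623606893 0.09044071132538109
E [[0.5932, -0.117], [0.7324, -0.1519], [0.5459, -0.3064]] ctr [ 0.6392 -0.2292  0.091 ] len 0.19522753069510598 wid 0.14351215823704322 yaw side 75.98172299948895 yaw end 75.93122097321208 web [ 0.6409 -0.2326  0.05  ] 76.23095904293716 0.08830023914589336
```

Request:
{"fn": "send_rows", "kwargs": {"targets": "1 20 15 -10 0;1 40 35 -20 0;2 60 60 -30 0;2 80 85 -40 0;2 100 110 -50 0;2 115 130 -60 0;2 119.7 145 -70 0;2 119.7 155 -76 0;2 119.7 155 -76 0;2 119.7 155 -76 0"}}

```text
time: 2.9
ee_pos: [0.6392, -0.2306, 0.1474]
tcp_rot: [-180.0, 0.1, 165.8]
wrist_force: [0.4, 0.2, 0.7]
opening: 0.0854
grasp_force: 0.0
```

Run:
```python
from h import *
o=bot.get_obs(); print(o["ee_pos"],o["tcp_rot"],o["q"])
T=wpose(o); d=T[:3,:3].T@(np.array([.639,-.2305,.023])-o["ee_pos"]); print(d*1000)
im=camera("wrist")
cv2.imwrite("pics/w2.png",cv2.convertScaleAbs(im,alpha=1.5,beta=10))
```

```text
[ 0.6392 -0.2306  0.1474] [-179.9938    0.0668  165.7867] [-19.8393  22.3508  21.4712  89.0534   0.0003  -5.626 ]
[  0.387    0.0818 124.3714]
```

View pics/w2.png

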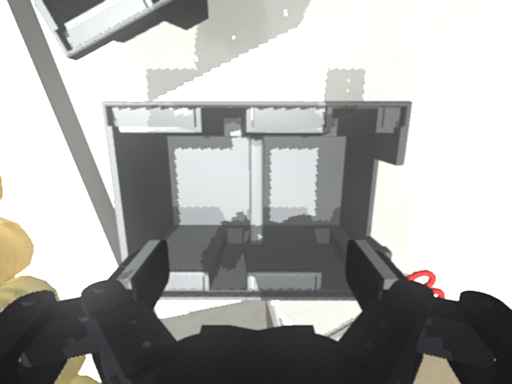

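The web is upright at u≈257, the image's centre column, so the tool is lined up. Next I descend and grip.

Request:
{"fn": "send_rows", "kwargs": {"targets": "0 0 30 0 0;0 0 60 0 0;0 0 85 0 0;0 0 105 0 0;0 0 118 0 0;0 0 124 0 0;0 0 124 0 0;0 0 124 0 60;0 0 124 0 120;0 0 124 0 180;0 0 124 0 255;0 0 124 0 255;0 0 124 0 255;0 0 124 0 255;0 0 124 0 255;0 0 124 0 255", "newtons": 50}}

```text
time: 4.95
ee_pos: [0.6396, -0.2303, 0.0226]
tcp_rot: [-180.0, 0.0, 166.0]
wrist_force: [-0.7, 0.5, 5.3]
opening: 0.0112
grasp_force: 50.0
```

Request:
{"fn": "send_rows", "kwargs": {"targets": "0 0 -4 0 255;0 0 -12 0 255;0 0 -28 0 255;0 0 -48 0 255;0 0 -70 0 255;0 0 -95 0 255;0 0 -118 0 255;0 0 -136 0 255;0 0 -146 0 255;0 0 -150 0 255;0 0 -150 0 255;0 0 -150 0 255"}}

```text
time: 6.45
ee_pos: [0.6392, -0.2302, 0.1714]
tcp_rot: [180.0, -0.1, 166.0]
wrist_force: [-0.3, 0.2, -3.9]
opening: 0.011
grasp_force: 49.0
```

Run:
```python
from h import *
o=bot.get_obs(); print(o["ee_pos"],o["tcp_rot"],o["q"],o["opening"],o["wrist_force"],o["torque"])
im=camera("wrist");f=wpose(o)@camera_model("wrist")["T_tool_cam"];np.savez("w3.npz",T=f,im=im)
cv2.imwrite("pics/w3.png",cv2.convertScaleAbs(im,alpha=1.5,beta=10))
```

```text
[ 0.6392 -0.2302  0.1714] [179.9908  -0.0738 165.9548] [-19.8042  22.7728  24.6817  91.9831   0.0018  -5.759 ] 0.01100255690364142 [-0.2709  0.1735 -3.8711] [ 0.0618 -0.0256  0.0052]
```

View pics/w3.png

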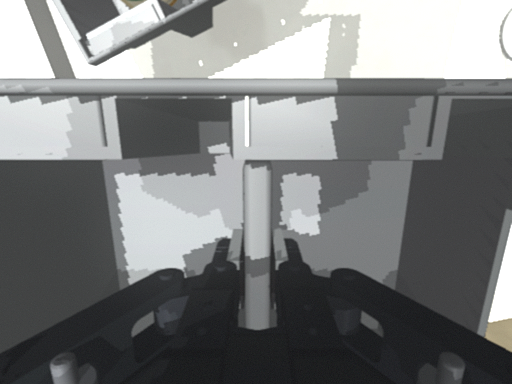

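The tote hangs level: its far rim is horizontal at v≈79 and its web is at u≈257. From that rim I can measure the tote's offset along its own y in the hand.

Run:
```python
from h import *
m=camera_model("wrist");K=m["K"];T=m["T_tool_cam"]
print(cast([(130,79),(257,79),(380,79),(130,86)],K,T,-.0694))
im=np.load("w3.npz")["im"]; g=cv2.GaussianBlur(cv2.cvtColor(im,cv2.COLOR_BGR2GRAY),(5,5),0).astype(float)
for u in(150,190,230,270,290,400,440): 
    d=np.diff(g[60:110,u]);k=np.argsort(-abs(d))[:4];print(u,sorted(zip((k+60).tolist(),d[k].round().tolist())))
```

```text
[[ 0.0733 -0.0285 -0.0694]
 [ 0.0733  0.0009 -0.0694]
 [ 0.0732  0.0295 -0.0694]
 [ 0.0718 -0.0287 -0.0694]]
150 [(76, -16.0), (77, -20.0), (78, -11.0), (92, -11.0)]
190 [(76, -9.0), (77, -9.0), (91, -11.0), (92, -11.0)]
230 [(66, 31.0), (67, 30.0), (77, -43.0), (78, -32.0)]
270 [(76, -26.0), (77, -42.0), (78, -31.0), (101, 22.0)]
290 [(76, -27.0), (77, -41.0), (78, -32.0), (97, 23.0)]
400 [(76, -23.0), (77, -35.0), (78, -28.0), (79, -10.0)]
440 [(76, -20.0), (77, -32.0), (78, -30.0), (79, -15.0)]
```

Request:
{"fn": "send_rows", "kwargs": {"targets": "4 -1 0 3 255;12 -3 0 9 255;24 -6 0 17 255;38 -10 0 26 255;52 -14 0 36 255;66 -18 0 46 255;80 -22 0 56 255;94 -25 0 66 255;107 -29 0 76 255;120 -32 0 86 255;133 -36 0 96 255;146 -39 0 106 255;158 -43 0 116 255;170 -46 0 126 255;182 -49 0 136 255;192 -52 0 144 255;200 -54 0 150 255;205 -55 0 154 255;207 -55.7 0 155.8 255;207 -55.7 0 155.8 255"}}

```text
time: 9.0
ee_pos: [0.425, -0.2341, 0.1722]
tcp_rot: [180.0, -0.0, 10.2]
wrist_force: [0.2, 0.4, -2.5]
opening: 0.0111
grasp_force: 49.0
```

Run:
```python
from h import *
o=bot.get_obs(); print(o["time"],o["ee_pos"],o["tcp_rot"],o["q"],o["qd"],o["opening"],o["wrist_force"],o["torque"])
im=camera("wrist");t=camera("top");sc=camera("scene")
z=cv2.resize(t[150:300,230:380],(400,400),interpolation=cv2.INTER_CUBIC);s=cv2.resize(sc[150:280,220:350],(400,400),interpolation=cv2.INTER_CUBIC)
cv2.imwrite("pics/c4.png",cv2.convertScaleAbs(np.hstack([cv2.resize(im,(400,300)),cv2.resize(z,(300,300))]),alpha=1.5,beta=10))
```

```text
9.0 [ 0.425  -0.2341  0.1722] [179.9978  -0.0009  10.1882] [-28.8417  -4.6867  -6.1514  88.5332  -0.0011 140.97  ] [ 0.0814  0.2708  0.3526 -0.112   0.0405 -0.8922] 0.011076020182649823 [ 0.2322  0.3598 -2.4671] [-0.0014  0.0093  0.0021]
```

View pics/c4.png

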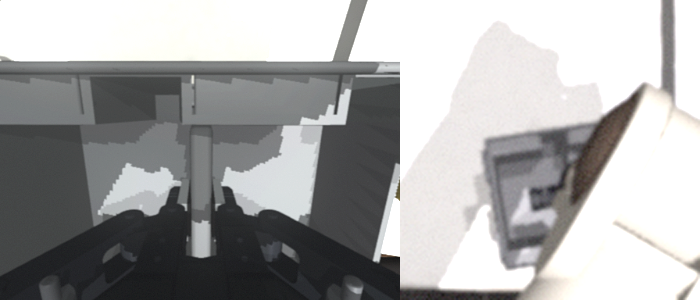

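The tote is held squarely over the lower one. I'll lower it in stages and watch the force.

Request:
{"fn": "send_rows", "kwargs": {"targets": "0 0 5 0 255;0 0 15 0 255;0 0 27 0 255;0 0 39 0 255;0 0 49 0 255;0 0 57 0 255;0 0 61 0 255;0 0 63 0 255;0 0 65 0 255;0 0 66 0 255;0 0 66 0 255"}}

```text
time: 10.52
ee_pos: [0.4251, -0.2341, 0.1064]
tcp_rot: [180.0, -0.0, 10.2]
wrist_force: [0.6, -0.6, -3.1]
opening: 0.0113
grasp_force: 49.0
```

Request:
{"fn": "send_rows", "kwargs": {"targets": "0 0 1 0 255;0 0 2 0 255;0 0 3 0 255;0 0 4 0 255;0 0 5 0 255;0 0 6 0 255;0 0 6 0 255"}}

```text
time: 11.4
ee_pos: [0.425, -0.234, 0.1002]
tcp_rot: [-180.0, 0.0, 10.2]
wrist_force: [0.6, -0.1, -3.0]
opening: 0.0111
grasp_force: 49.0
```

Request:
{"fn": "send_rows", "kwargs": {"targets": "0 0 0.5 0 255;0 0 1 0 255;0 0 1.5 0 255;0 0 1.5 0 255"}}

```text
time: 11.9
ee_pos: [0.425, -0.2341, 0.0987]
tcp_rot: [-180.0, 0.0, 10.2]
wrist_force: [-0.8, -0.4, -2.4]
opening: 0.0113
grasp_force: 49.0
```

Request:
{"fn": "send_rows", "kwargs": {"targets": "0 0 0.5 0 255;0 0 1 0 255;0 0 1 0 255;0 0 1 0 255"}}

```text
time: 12.4
ee_pos: [0.4251, -0.2341, 0.0985]
tcp_rot: [180.0, -0.0, 10.2]
wrist_force: [-4.6, 1.7, 5.1]
opening: 0.0112
grasp_force: 50.2
```

Contact came at z = 0.0985, which matches the lug height (0.0986 expected). Opening gently and backing off.

Request:
{"fn": "send_rows", "kwargs": {"targets": "0 0 0 0 235;0 0 0 0 215;0 0 0 0 190;0 0 0 0 150;0 0 0 0 110;0 0 0 0 80;0 0 0 0 80;0 0 0 0 80"}}

```text
time: 13.4
ee_pos: [0.4251, -0.2341, 0.0978]
tcp_rot: [-180.0, -0.0, 10.2]
wrist_force: [-0.5, -0.2, 0.3]
opening: 0.0585
grasp_force: 0.0
```

Request:
{"fn": "send_rows", "kwargs": {"targets": "0 0 -5 0 80;0 0 -20 0 80;0 0 -45 0 80;0 0 -75 0 80;0 0 -110 0 80;0 0 -140 0 80;0 0 -160 0 80;0 0 -160 0 80;0 0 -160 0 80"}}

```text
time: 14.52
ee_pos: [0.425, -0.234, 0.2573]
tcp_rot: [-180.0, 0.0, 10.2]
wrist_force: [0.7, 0.1, 0.2]
opening: 0.0586
grasp_force: 0.0
```

Run:
```python
from h import *
o=bot.get_obs(); print(o["time"],o["ee_pos"],o["tcp_rot"],o["opening"],o["wrist_force"])
im=camera("wrist");np.savez("w5.npz",T=wpose(o)@camera_model("wrist")["T_tool_cam"],im=im)
cv2.imwrite("pics/c5.png",cv2.convertScaleAbs(cv2.resize(im,None,fx=1.5,fy=1.5,interpolation=cv2.INTER_CUBIC),alpha=1.5,beta=10))
```

```text
14.525 [ 0.425  -0.234   0.2573] [-179.9839    0.0191   10.1531] 0.05857131274213881 [0.6975 0.101  0.2397]
```

View pics/c5.png

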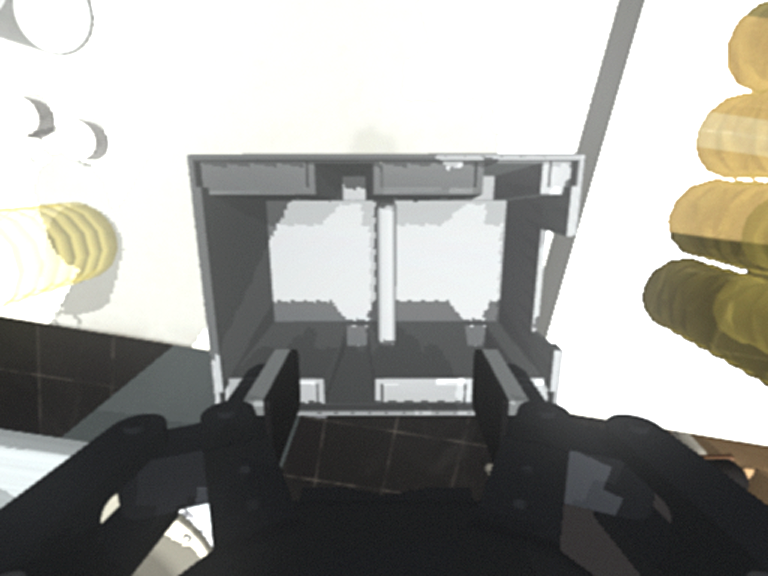

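The tote stands with its notch now at the right (world −y) and its rim is square in the view. I'll swing the arm aside and check with the fixed cameras.

Request:
{"fn": "send_rows", "kwargs": {"targets": "-15 15 -10 0 80;-40 37 -20 0 80;-70 65 -20 0 80;-105 96 -20 0 80;-140 128 -20 0 80;-175 160 -20 0 80;-200 182 -20 0 80;-212 192 -20 0 80;-212 192 -20 0 80;-212 192 -20 0 80"}}

```text
time: 15.82
ee_pos: [0.2509, -0.4597, 0.2777]
tcp_rot: [-180.0, -0.0, 10.2]
wrist_force: [0.3, -0.2, -0.8]
opening: 0.0583
grasp_force: 0.0
```

Run:
```python
from h import *
K=camera_model("wrist")["K"]
p=cast((np.array([(190,155),(584,155)])+.5)/1.5-.5,K,np.load("w5.npz")["T"],.168);print(p,np.linalg.norm(p[0]-p[1]))
o=bot.get_obs(); print(o["time"],o["ee_pos"],o["wrist_force"])
t=camera("top");sc=camera("scene")
f=lambda i:cv2.convertScaleAbs(cv2.resize(i,(400,400),interpolation=cv2.INTER_CUBIC),alpha=1.7,beta=10)
cv2.imwrite("pics/c6.png",np.hstack([f(t[200:300,260:360]),f(sc[180:280,260:360])]))
```

```text
[[ 0.4821 -0.1239  0.168 ]
 [ 0.5165 -0.3177  0.168 ]] 0.1968066223880704
15.825 [ 0.2509 -0.4597  0.2777] [ 0.272  -0.1691 -0.8414]
```

View pics/c6.png

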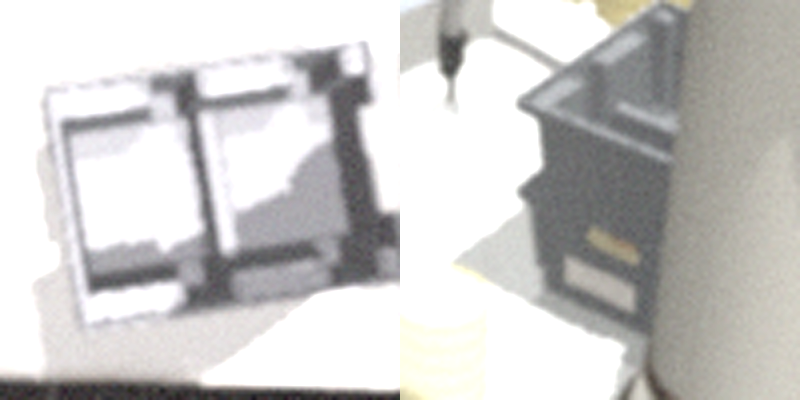

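The scene crop shows the upper tote standing high on the lower rim, level, with the rims parallel. The top crop shows its notch at the right end. The rim length at z = 0.168 comes out at 197 mm, so it isn't nested. Handing in.

```bash
python3 -c "
from workcell import ticket;print(ticket.job_done())"
```

```text
the job is handed in; nothing more can be done
None
```

The empty tote stands level on the loaded tote's lugs, turned end for end and let go with the arm clear; I handed the job in at about 16 s, and no verdict was returned.

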